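# Turn the trolley wheel valve to the top by its spokes

### The job

The trolley wheel on the leaning service stand has to be pumped up: turn it, pushing one spoke after another with the fingertips, until its valve is at the very top of the wheel, in line with the stand's pointer, and leave it at rest there. The tyre has just been cemented, so keep off the tyre and its valve, and do not disturb the other things on the bench.

Things in the scene. Friction and masses are not known exactly. Their poses are not given: they have to be found in the camera images.
- stand: Fixed dark steel stand carrying a spoked wheel that leans back 45 degrees. Origin: bench point under the hub centre. z up; -x is its front; +y is left for someone facing the front. In this frame the wheel's open face looks along (-0.707,0,0.707) and 'up the wheel' is (0.707,0,0.707). Base plate 285x130x12 mm, post 30 mm wide behind the hub.
- hub (a point): Wheel centre, fixed on the stand 150 mm above the bench, in the wheel's mid-plane; axes as the stand's. Hub 26 mm radius, 52 mm long. The axle nut (10 mm radius) stands out 44 mm in front of the mid-plane.
- blade (a point): Lower bend of the stand's flat front blade, 22 mm wide: it runs from the hub straight down the wheel's slope, 31 to 37 mm in front of the mid-plane, past the tyre to this point, then down to the base.
- pointer (a point): Tip of the small steel pointer aimed at the topmost place of the tyre, 153 mm up the slope from the hub centre. Its arm (16 mm wide) runs from the hub up behind the wheel and hooks over the tyre to 180 mm from the hub centre.
- wheel (a joint): Wheel angle, rad, no stops. 0 or whole turns = valve at the top; grows counter-clockwise seen from the front (+1.57: valve at the stand's +y side). Five round aluminium spokes, 12 mm thick, in the mid-plane from hub to rim (inside radius 105 mm), 36, 108, 180, 252, 324 degrees from the valve. Turns either way with about 0.1 N m drag, stays where it is left.
- tyre: Black tyre, turning with the wheel, and the valve stem fixed to it: a ring in the mid-plane from 112 to 148 mm radius, 36 mm thick. Origin in the hub centre, x towards the valve, z along the axle out of the front. Fingers and arm must stay off tyre and valve.
- valve (a point): Middle of the valve stem, 90 mm from the hub centre. The stem, 8 to 13 mm thick, brass with a black cap, stands inward from the rim towards the hub, from 105 to 73 mm radius, midway between two spokes.
- valve_goal (a point): Where the middle of the valve stem must come: fixed on the stand, 90 mm straight up the slope from the hub centre, in line with the pointer.
- masking_roll: Bystander: roll of masking tape lying flat, 94 mm across, 25 mm high. Origin at the middle of its underside. Leave it alone.
- rivet_dish: Bystander: small metal dish of rivets, 71 mm across, 16 mm high. Origin at the middle of its underside. Leave it alone.
- beeswax: Bystander: yellow block of beeswax, 36x58x20 mm. Origin at the middle of its underside. Leave it alone.
- edge_beveler: Bystander: wood-handled edge beveler, 140 mm long, lying. Origin at the middle of its underside. Leave it alone.
- tape_measure: Bystander: yellow pocket tape measure standing on edge, 32x83x68 mm. Origin at the middle of its underside. Leave it alone.
- spool_1: Bystander: standing thread spool, 40x59x55 mm. Origin at the middle of its underside. Leave it alone.

How it is judged (in metres and radians):
At the end, for the whole second after the job is handed in: The valve stem's middle is within 11 mm of its place at the top of the wheel (about 7 degrees either way) and the wheel is at rest (below 0.05 rad/s) (distance between valve and valve_goal below 0.011 m and velocity of joint wheel between -0.05 and 0.05 rad/s); the robot touches nothing.
It fails at once if the fingers or the arm press on the tyre or its valve (over 4 N) (contact force between any of the fingers, the arm and tyre above 4 N).
It fails at once if a bystander is moved by more than 20 mm (distance of any of masking_roll, rivet_dish, beeswax, edge_beveler, tape_measure, spool_1 from where it was at the start of the episode above 0.02 m).
It also fails if it takes over 61 s, if anything falls off the work surface, if the arm or the gripper's body presses on something with over 40 N, if the wrist force passes 120 N, or if a joint passes its speed limit or range.

### The arm

A 6-joint arm with a two-finger parallel gripper is mounted at the origin on a cart in front of the work surface, level with it; the furniture and walls round the work are solid. World frame = base frame: x ahead of the robot, y to its left, z up, the work surface at z = 0. Lengths are in mm, angles in rad, forces in N, time in s.
With the tool pointing down it reaches from about 275 to 1000 mm from the base axis. Payload 8.4 kg.
Tool frame: the origin (TCP) lies on the centre line of the jaws, within the pads' length; the fingertips stand r.tip_reach ahead of it and the grasp point (between the pads) lies 3 mm ahead of it (r.tip_reach is the distance from the TCP to the fingertips, in mm); z points along the fingers, y is the direction in which the jaws open and shut (so a half turn about z gives the same grasp; the last joint's range is limited). The gripper opens to 85 mm and grips with 20 to 120 N. Pads are 22 mm wide; open, the fingers measure 114 mm over their backs; the gripper's body (76 mm by 85 mm) begins 54 mm behind the grasp point. The pads swing forward as they close: fully open they stand 13 mm farther back than shut.
Start: joints at [1.132, 0.353, 1.633, -0, 1.155, -0.002], TCP at [264.4, 566.322, 221.781] pointing down, gripper open.
Joint ranges: [-2.63, 2.63], [-0.92, 2.1], [0.06, 2.66], [-1.3, 4.44], [0, 2.69], [-3.02, 3.02]. Speed limits (rad/s): [2.22, 2.22, 2.79, 3.14, 3.14, 3.14].

### API

Orientations are given as [roll, pitch, yaw] about the fixed x, y, z axes, in that order (R = Rz(yaw) Ry(pitch) Rx(roll)).
In Python, from rig import sense, optics, r, nets gives the robot as it stands. The module is installed in compiled form; this text tells all that it offers.
- The arm moves only by the tool carry_out, never from a script. Its argument "increments" is a list that holds one entry, the list of rows, each a list of 6 numbers: the shift along the tool's x, y, z normalised to -1 to 1, where 1 is 40 cm, then the turn, a rotation vector about the tool's x, y, z normalised to -1 to 1, where 1 is 60 degrees. A call has 1 to 5 rows; each row is the pose to reach, as a shift and turn from the pose commanded when the call began, along the tool's axes at that moment; what a row does not reach only later rows make up. A row lasts 1/12 s, in which the tool goes at most 41.7 mm and 7.16 degrees, less where a joint would pass 70% of its speed; a pose out of reach is approached as far as the arm can. A call with a number of a shift or a turn outside -1 to 1 is refused whole. A call with a gripper value outside its range is refused whole. "hand" is the closure, from 0 (fully open) to 1 (shut), set as the call begins (left out, the last holds). The fingers move at their own pace and stop on an object; "squeeze" is the grip in N (left out, the last holds). Time passes only in rows, so rows that repeat a pose let the fingers close. It gives the time, the measured TCP pose, the force and the opening at its end, in the units of the state.
- sense(): the state, without advancing time (a new reading comes with each control period).
- optics.grab_frame(name): name is "scene" or "top" or "wrist"; returns a dict with "img" (400x640x3 uint8, red, green, blue), "range_z" (400x640 float32, mm along the optical axis (not along the pixel's ray), 0 where there is no reading), "fov_y" (degrees; the focal length in pixels is half the picture's height over the tangent of half this angle, whatever the lens; pixels are square), "cx", "cy" (the principal point, pixels), "R" (3x3) and "t" (3): a world point X has camera coordinates R X + t. Camera axes: x right, y down, z forward; pixel columns grow to the right and rows downward; lengths in mm; the calibration is good to about 2 mm. A picture is of the moment at which its call begins.
- r.sign_off(): hands the job in, once; it reports no verdict.
Trained networks look in the newest picture that a camera, given by its name, has taken for a name from the list of things; names that differ only in an ending like _2 or _b are one class to them, and where a whole thing is asked for, a point or a joint stands for the part that bears it (a point fixed in the world has none). Each returns a list of dicts, best first, with "confidence" (0 to 1); they miss things now and then, are a little off and sometimes report something else, mostly with a low value. They report only what shows in the picture. A call takes as long as a camera call.
- nets.trace(target, camera): "mask" (400x640 bool, what is visible of it).
- nets.tip_of(target, camera): "point" ([x, y, z] in mm, in world coordinates, good to about 4 mm: a listed point, or the origin of a listed thing).
The state is a dict: "clock": time; "qpos": joint angles; "qvel": joint speeds; "joint_efforts": joint torques, N m; "eef_pos": TCP position; "tcp_rot": TCP orientation; "contact_force": force on the tool from outside, world axes, zero at the start; "wrist_torque": the same for the moment, N m; "opening": opening from 0.0 (shut) to 1.0 (fully open).
Only numpy, scipy, OpenCV 4.12 (cv2) and the standard library are available. Lean on these libraries where they do the work, as an engineer would, in place of code of your own. Each camera call takes 0.05 s, during which the arm holds its last target.

## Working session

There is one attempt and no reset: what is moved stays moved. The work goes in short steps, Python scripts to look and compute and a tool call to move; the robot and the scene stay as the last step left them, time stands still between calls to the robot, and variables do not carry over. Pictures are saved under pics/ and viewed, and the job is handed in when it is done.

Besides the shell and the picture viewer there is one more tool, called after "Request:" by a JSON object that holds its "api" and its "payload", one argument or row to a line. carry_out: Moves the arm, as the interface text tells. Its arguments: {"type":"object","properties":{"increments":{"type":"array","items":{"type":"array","items":{"type":"array","items":{"type":"number","minimum":-1,"maximum":1}}}},"hand":{"type":"number"},"squeeze":{"type":"number"}},"required":["increments"]}

```bash
mkdir -p pics; python3 - <<'E'
from rig import sense, optics, r, nets
import cv2
s=sense(); print(s['clock'],s['eef_pos'],s['tcp_rot'],s['opening'],r.tip_reach)
for n in ['scene','top']:
    f=optics.grab_frame(n); cv2.imwrite(f'pics/{n}0.png',f['img'][:,:,::-1])
    C=-f['R'].T@f['t']; print(n,f['fov_y'],C,f['R'][2])
    for t in ['stand','hub','blade','pointer','valve','valve_goal','tyre','masking_roll','rivet_dish','beeswax','edge_beveler','tape_measure','spool_1']:
        try:
            for d in nets.tip_of(t,n)[:2]: print(t,[round(float(v)) for v in d['point']],round(d['confidence'],2))
        except Exception as e: print(t,e)
E
```

```text
0.0 [264.15815107 565.86260869 221.05047774] [-3.14017559e+00 -2.88848820e-05  2.70482486e+00] 1.0005191182984958 22.0
scene 45.25765465869374 [   32.7330054  -1220.41713847   698.74872503] [ 0.46293225  0.75249623 -0.46844759]
stand [552, -328, 2] 0.94
stand [488, -318, 86] 0.69
hub [553, -333, 152] 0.98
hub [388, -109, -3] 0.66
blade [414, -301, 63] 0.95
pointer [654, -347, 255] 0.84
valve [489, -319, 87] 0.64
valve_goal [612, -341, 215] 0.78
masking_roll [388, -110, -1] 0.7
rivet_dish [386, -500, 0] 0.6
rivet_dish [615, -346, 213] 0.31
beeswax [588, -501, -3] 0.66
edge_beveler [498, -597, -1] 0.87
spool_1 [690, -333, 0] 0.72
top 48.184808740113056 [ 427.93962697 -343.17456047 1454.15357616] [ 0.08233684 -0.01377788 -0.99650931]
stand [557, -325, 0] 0.56
hub [551, -327, 154] 0.74
blade [417, -299, 55] 0.83
pointer [660, -351, 253] 0.6
valve [491, -320, 86] 0.65
valve_goal [607, -346, 217] 0.71
masking_roll [386, -111, -2] 0.65
rivet_dish [386, -495, 1] 0.82
beeswax [584, -495, 2] 0.53
edge_beveler [498, -599, 2] 0.67
tape_measure [675, -162, 3] 0.51
spool_1 [694, -331, 4] 0.58
```

View pics/scene0.png

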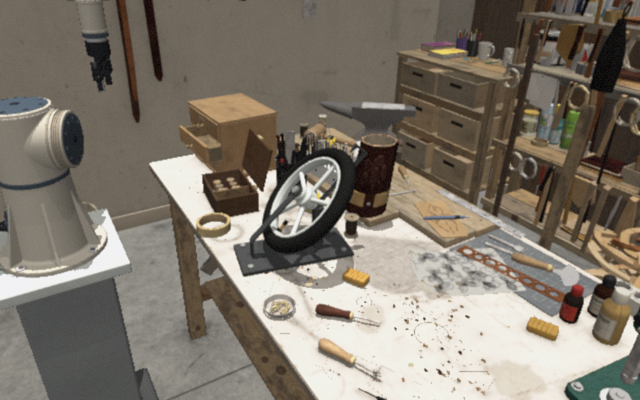

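View pics/top0.png

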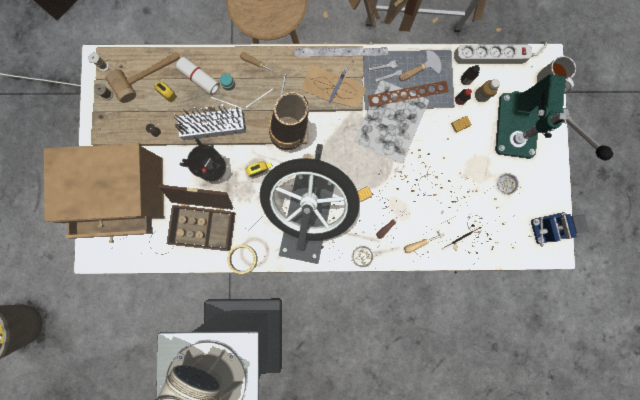

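```bash
cat > h.py <<'E'
from rig import sense, optics, r, nets
import cv2, numpy as np
from scipy.spatial.transform import Rotation as Ro
np.set_printoptions(precision=3,suppress=True)
HUB=np.array([552.,-330,150]); YAW=-0.20
def fr(yaw=None):
    yaw=YAW if yaw is None else yaw
    sx=np.array([np.cos(yaw),np.sin(yaw),0]); sy=np.array([-np.sin(yaw),np.cos(yaw),0]); z=np.array([0,0,1.])
    return (sx+z)/2**.5, sy, (z-sx)/2**.5   # u, sy, n
def P(rad,deg,h=0,yaw=None):
    u,sy,n=fr(yaw); a=np.radians(deg); return HUB+rad*(np.cos(a)*u+np.sin(a)*sy)+h*n
def proj(f,X):
    F=200/np.tan(np.radians(f['fov_y']/2)); c=f['R']@X+f['t']; return F*c[0]/c[2]+f['cx'],F*c[1]/c[2]+f['cy']
def pts(f):
    F=200/np.tan(np.radians(f['fov_y']/2)); v,u=np.mgrid[:400,:640]; z=f['range_z']
    c=np.stack([(u-f['cx'])/F*z,(v-f['cy'])/F*z,z],-1); return (c-f['t'])@f['R']
def toolR(az,down): # az: world azimuth of tool z horizontally, down: deg below horizontal ; x=left
    a=np.radians(az); d=np.radians(down)
    z=np.array([np.cos(d)*np.cos(a),np.cos(d)*np.sin(a),-np.sin(d)]); x=np.array([-np.sin(a),np.cos(a),0]); return np.stack([x,np.cross(z,x),z],1)
def cur():
    s=sense(); return np.array(s['eef_pos']),Ro.from_euler('xyz',s['tcp_rot']).as_matrix(),s
def row(p,R,p0=None,R0=None):
    if p0 is None: p0,R0,_=cur()
    d=R0.T@(np.array(p)-p0)/400; w=Ro.from_matrix(R0.T@R).as_rotvec()/np.radians(60)
    return np.round(np.r_[d,w],4).tolist()
E
python3 - <<'E'
from h import *
for n,(x0,y0,w,hh,k) in {'scene':(250,140,130,150,5),'top':(245,140,140,140,5)}.items():
    f=optics.grab_frame(n)
    im=f['img'][y0:y0+hh,x0:x0+w,::-1]; im=cv2.resize(im,None,fx=4,fy=4,interpolation=cv2.INTER_CUBIC)
    def dot(X,c):
        a,b=proj(f,X); cv2.circle(im,(int((a-x0+.5)*4),int((b-y0+.5)*4)),3,c,-1)
    dot(HUB,(0,0,255));dot(P(90,180),(255,0,255));dot(P(153,0),(0,255,0))
    for k in range(36): dot(P(105,k*10),(255,255,0)); dot(P(148,k*10),(0,255,255))
    for k in range(5):dot(P(70,36+72*k,6),(255,0,0))
    cv2.imwrite(f'pics/{n}z1.png',im)
    X=pts(f); 
    # tyre/wheel plane fit from points within wheel region
    u,sy,nn=fr(); d=X-HUB; A=d@u;B=d@sy;C=d@nn; rr=np.hypot(A,B)
    m=(rr>100)&(rr<111)&(abs(C)<25)&(f['range_z']>0); print(n,m.sum(),np.median(C[m]))
    m=(rr>115)&(rr<145)&(C>5)&(C<30)&(f['range_z']>0); 
    q=X[m]; M=np.c_[q-q.mean(0)]; nv=np.linalg.svd(M)[2][2]; print('n',nv*np.sign(nv[2]),nn,np.median(C[m]))
E
```

```text
scene 787 7.765685222649044
n [-0.69   0.136  0.711] [-0.693  0.14   0.707] 16.711589692552167
top 599 9.576798464352223
n [-0.687  0.147  0.711] [-0.693  0.14   0.707] 15.946496825302955
```

View pics/scenez1.png

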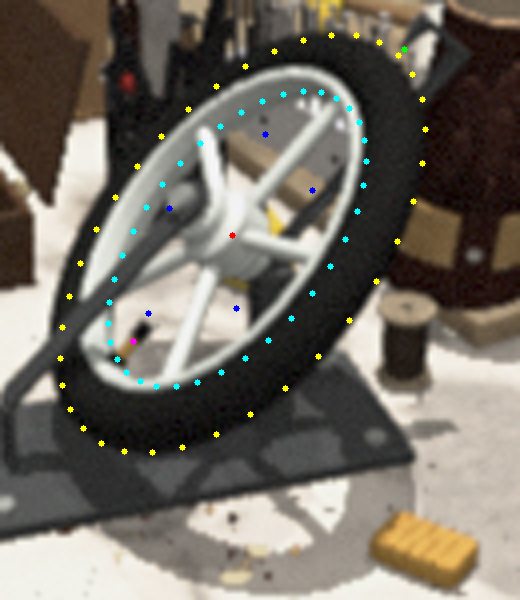

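View pics/topz1.png

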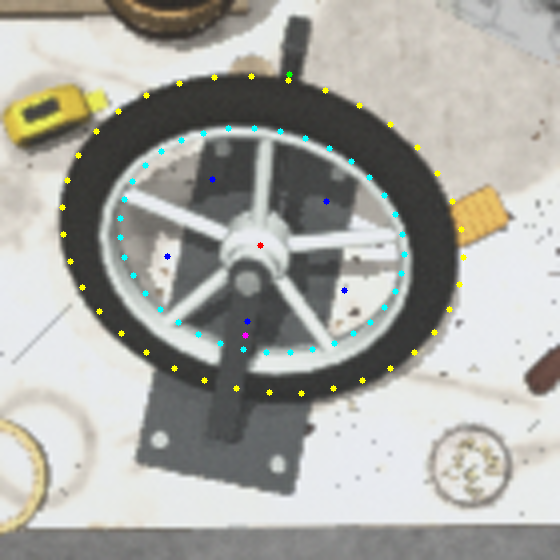

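```bash
python3 - <<'E'
from h import *
for n in ['scene','top']:
    f=optics.grab_frame(n); X=pts(f); u,sy,nn=fr(); d=X-HUB; A=d@u;B=d@sy;C=d@nn; rr=np.hypot(A,B); th=np.degrees(np.arctan2(B,A))%360
    m=(rr>45)&(rr<98)&(C>-4)&(C<12)&(f['range_z']>0)
    h,_=np.histogram(th[m],np.arange(0,361,6)); print(n,list(zip(range(0,360,6),h)))
    for c in np.arange(0,360,72): 
        k=m&(abs((th-c+180)%360-180)<15); print(c, k.sum(), np.median((th[k]-c+180)%360-180))
E
```

```text
scene [(0, np.int64(83)), (6, np.int64(8)), (12, np.int64(0)), (18, np.int64(0)), (24, np.int64(0)), (30, np.int64(0)), (36, np.int64(0)), (42, np.int64(0)), (48, np.int64(0)), (54, np.int64(0)), (60, np.int64(0)), (66, np.int64(2)), (72, np.int64(41)), (78, np.int64(12)), (84, np.int64(0)), (90, np.int64(0)), (96, np.int64(0)), (102, np.int64(0)), (108, np.int64(0)), (114, np.int64(0)), (120, np.int64(0)), (126, np.int64(0)), (132, np.int64(0)), (138, np.int64(1)), (144, np.int64(28)), (150, np.int64(23)), (156, np.int64(0)), (162, np.int64(0)), (168, np.int64(0)), (174, np.int64(1)), (180, np.int64(32)), (186, np.int64(4)), (192, np.int64(0)), (198, np.int64(0)), (204, np.int64(0)), (210, np.int64(9)), (216, np.int64(86)), (222, np.int64(10)), (228, np.int64(0)), (234, np.int64(0)), (240, np.int64(0)), (246, np.int64(0)), (252, np.int64(0)), (258, np.int64(0)), (264, np.int64(0)), (270, np.int64(0)), (276, np.int64(0)), (282, np.int64(20)), (288, np.int64(37)), (294, np.int64(5)), (300, np.int64(0)), (306, np.int64(0)), (312, np.int64(0)), (318, np.int64(0)), (324, np.int64(0)), (3
[... 842 characters left out ...]
p.int64(0)), (192, np.int64(0)), (198, np.int64(0)), (204, np.int64(0)), (210, np.int64(13)), (216, np.int64(44)), (222, np.int64(4)), (228, np.int64(0)), (234, np.int64(0)), (240, np.int64(0)), (246, np.int64(0)), (252, np.int64(0)), (258, np.int64(0)), (264, np.int64(0)), (270, np.int64(0)), (276, np.int64(0)), (282, np.int64(3)), (288, np.int64(41)), (294, np.int64(27)), (300, np.int64(0)), (306, np.int64(0)), (312, np.int64(0)), (318, np.int64(0)), (324, np.int64(0)), (330, np.int64(0)), (336, np.int64(0)), (342, np.int64(0)), (348, np.int64(0)), (354, np.int64(2))]
0 67 4.918158978273368
72 74 3.004457833337554
144 57 0.41930221125267053
216 61 2.992684113131446
288 71 4.874089988222295
```

```bash
python3 - <<'E'
from h import *
print(r.tip_reach)
R=toolR(-22,55); print(P(75,255,100)-22*R[:,2], P(75,255,100))
p0,R0,s=cur(); print(R0)
W=[((370,400,350),toolR(45,85)),((450,205,370),toolR(22,75)),((460,0,370),toolR(0,65)),((450,-200,350),toolR(-20,55))]
for p,Rr in W:
    print(row(p,Rr,p0,R0)); p0,R0=np.array(p,float),Rr
E
```

```text
22.0
[ 443.154 -379.498  225.006] [ 454.854 -384.225  206.985]
[[-0.906  0.423 -0.   ]
 [ 0.423  0.906 -0.   ]
 [ 0.    -0.    -1.   ]]
[-0.4151, -0.2651, -0.3206, -0.0825, -0.0145, 0.3326]
[-0.4861, -0.1982, -0.0675, -0.1644, -0.0666, 0.378]
[-0.4845, -0.1631, -0.0437, -0.1646, -0.1256, 0.345]
[-0.5, -0.0438, 0.0347, -0.165, -0.1669, 0.289]
```

Request:
{"api": "carry_out", "payload": {
  "increments": [
    [[-0.083,-0.053,-0.064,-0.016,-0.003,0.067],[-0.166,-0.106,-0.128,-0.033,-0.006,0.133],[-0.249,-0.159,-0.192,-0.05,-0.009,0.2],[-0.332,-0.212,-0.256,-0.066,-0.012,0.266],[-0.415,-0.265,-0.32,-0.082,-0.015,0.333]]
  ],
  "hand": 1
}}

```text
clock: 2.02
eef_pos: [358.5, 417.3, 336.3]
tcp_rot: [3.054, 0.001, 2.353]
contact_force: [0.7, -0.0, 0.0]
opening: 0.296
```

Request:
{"api": "carry_out", "payload": {
  "increments": [
    [[-0.097,-0.04,-0.014,-0.033,-0.013,0.076],[-0.194,-0.08,-0.027,-0.066,-0.027,0.151],[-0.292,-0.119,-0.04,-0.099,-0.04,0.227],[-0.389,-0.159,-0.054,-0.132,-0.053,0.302],[-0.486,-0.198,-0.068,-0.164,-0.067,0.378]]
  ]
}}

```text
clock: 2.43
eef_pos: [436.8, 225.1, 355.8]
tcp_rot: [2.878, 0.001, 1.951]
contact_force: [1.2, -1.1, 0.9]
opening: 0.001
```

Request:
{"api": "carry_out", "payload": {
  "increments": [
    [[-0.097,-0.033,-0.009,-0.033,-0.025,0.069],[-0.194,-0.065,-0.018,-0.066,-0.05,0.138],[-0.291,-0.098,-0.026,-0.099,-0.075,0.207],[-0.388,-0.13,-0.035,-0.132,-0.1,0.276],[-0.484,-0.163,-0.044,-0.165,-0.126,0.345]]
  ]
}}

```text
clock: 2.85
eef_pos: [446.0, 20.4, 356.1]
tcp_rot: [2.702, 0.002, 1.567]
contact_force: [0.6, -0.6, -0.0]
opening: 0.001
```

Request:
{"api": "carry_out", "payload": {
  "increments": [
    [[-0.1,-0.009,0.007,-0.033,-0.033,0.058],[-0.2,-0.018,0.014,-0.066,-0.067,0.116],[-0.3,-0.026,0.021,-0.1,-0.1,0.174],[-0.4,-0.035,0.028,-0.132,-0.133,0.232],[-0.5,-0.044,0.035,-0.165,-0.167,0.289]]
  ]
}}

```text
clock: 3.27
eef_pos: [435.6, -179.9, 336.4]
tcp_rot: [2.527, 0.002, 1.217]
contact_force: [1.3, 0.7, -0.6]
opening: 0.0
```

Request:
{"api": "carry_out", "payload": {
  "increments": [
    [[0,0,0,0,0,0],[0,0,0,0,0,0]]
  ]
}}

```text
clock: 3.43
eef_pos: [435.2, -179.6, 335.4]
tcp_rot: [2.531, 0.001, 1.217]
contact_force: [0.3, -0.3, 0.0]
opening: -0.002
```

```bash
python3 - <<'E'
from h import *
p0,R0,s=cur(); print(p0,s['qpos'],r.tip_reach, R0)
f=optics.grab_frame('wrist'); cv2.imwrite('pics/w1.png',f['img'][:,:,::-1])
X=pts(f); u,sy,nn=fr(); d=X-HUB; A=d@u;B=d@sy;C=d@nn; rr=np.hypot(A,B); th=np.degrees(np.arctan2(B,A))%360
m=(rr>45)&(rr<98)&(C>-4)&(C<12)&(f['range_z']>0)
for c in np.arange(0,360,72): 
        k=m&(abs((th-c+180)%360-180)<15); print(c, k.sum(), np.median((th[k]-c+180)%360-180))
for t in ['hub','valve','pointer','blade']:
    print(t,[(np.round(d['point']),d['confidence']) for d in nets.tip_of(t,'wrist')[:1]])
R=toolR(-22,55)
print(row(P(75,255,100)-22*R[:,2],R))
E
```

```text
[ 435.204 -179.598  335.394] [-0.423 -0.329  2.212  0.064  0.649 -0.108] 22.0 [[ 0.347  0.769  0.538]
 [ 0.938 -0.283 -0.2  ]
 [-0.001  0.574 -0.819]]
0 311 7.621531530988193
72 299 4.876136048872468
144 286 -0.09944474276851167
216 0 nan
288 205 4.7771758613393445
hub [(array([ 550., -322.,  150.]), 0.96)]
valve [(array([ 487., -316.,   84.]), 0.77)]
pointer [(array([ 658., -345.,  259.]), 0.56)]
blade [(array([ 413., -300.,   54.]), 0.96)]
[-0.4713, -0.0071, 0.3357, 0.0013, -0.0192, 0.0297]
  return _methods._mean(a, axis=axis, dtype=dtype,
  ret = ret.dtype.type(ret / rcount)
```

View pics/w1.png

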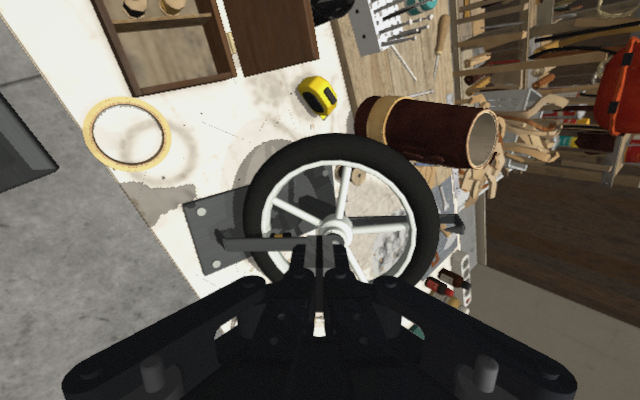

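```bash
sed -i 's/^HUB=.*YAW=-0.20/HUB=np.array([552.,-328,151]); YAW=-0.20/' h.py; python3 - <<'E'
from h import *
R=toolR(-22,55)
p=P(73,256,70)-22*R[:,2]
print(p,row(p,R)); print(row(P(73,256,-10)-22*R[:,2],R,p,R))
E
```

```text
[ 465.478 -380.378  206.031] [-0.4543, 0.0092, 0.4051, 0.0013, -0.0192, 0.0297]
[0.0259, 0.0328, 0.1956, 0.0, 0.0, 0.0]
```

Request:
{"api": "carry_out", "payload": {
  "increments": [
    [[-0.08,0,0.05,0,-0.005,0.007],[-0.16,0,0.1,0,-0.01,0.015],[-0.24,0.003,0.15,0,-0.015,0.022],[-0.32,0.005,0.2,0,-0.02,0.03],[-0.4,0.007,0.27,0,-0.02,0.03]]
  ]
}}

```text
clock: 4.1
eef_pos: [442.8, -350.6, 250.5]
tcp_rot: [2.527, 0.002, 1.185]
contact_force: [2.0, 0.2, 0.4]
opening: -0.001
```

```bash
python3 - <<'E'
from h import *
R=toolR(-22,55)
p0,R0,s=cur(); print(p0,s['qpos'])
p=P(73,256,70)-22*R[:,2]
print(p,row(p,R)); 
E
```

```text
[ 442.839 -350.575  250.516] [-0.825 -0.007  2.168  0.561  0.476 -0.877]
[ 465.478 -380.378  206.031] [-0.0475, 0.0016, 0.1373, 0.0035, 0.0024, -0.0002]
```

Request:
{"api": "carry_out", "payload": {
  "increments": [
    [[-0.016,0,0.046,0,0,0],[-0.032,0,0.09,0,0,0],[-0.048,0,0.137,0,0,0],[-0.048,0,0.137,0,0,0],[-0.048,0,0.137,0,0,0]]
  ]
}}

```text
clock: 4.52
eef_pos: [464.4, -378.0, 204.1]
tcp_rot: [2.532, -0.001, 1.185]
contact_force: [-0.3, 0.8, -0.2]
opening: -0.001
```

```bash
python3 - <<'E'
from h import *
R=toolR(-22,55)
p0,R0,s=cur(); print(p0,s['qpos'],P(73,256,70)-22*R[:,2])
f=optics.grab_frame('wrist'); cv2.imwrite('pics/w2.png',f['img'][:,:,::-1])
g=optics.grab_frame('scene'); cv2.imwrite('pics/s2.png',cv2.resize(g['img'][120:300,180:400,::-1],None,fx=3,fy=3,interpolation=cv2.INTER_CUBIC))
print(row(P(73,256,-10)-22*R[:,2],R))
E
```

```text
[ 464.423 -378.029  204.086] [-0.832  0.127  2.149  0.708  0.391 -1.043] [ 465.478 -380.378  206.031]
[0.0223, 0.037, 0.1975, 0.0013, 0.0013, -0.001]
```

View pics/w2.png

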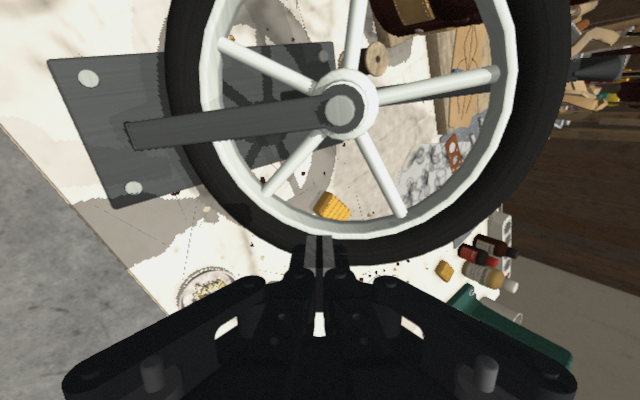

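View pics/s2.png

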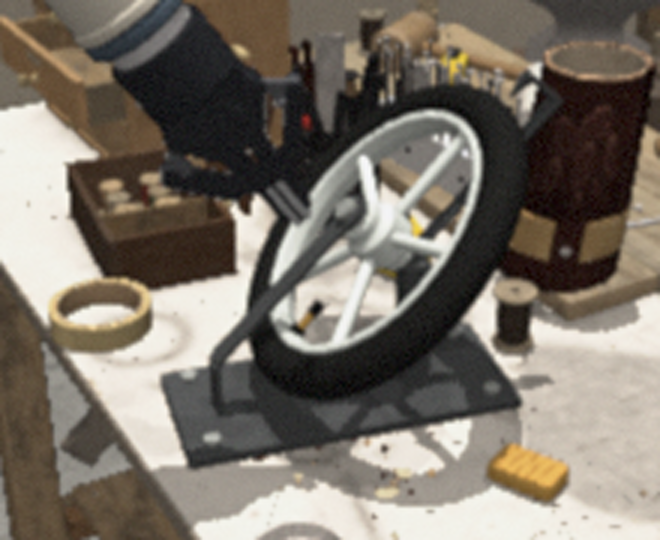

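```bash
python3 - <<'E'
from h import *
p0,R0,s=cur(); g=optics.grab_frame('scene'); X=pts(g)
tip=p0+22*R0[:,2]; a,b=proj(g,tip); print('tip',tip,(a-180)*3,(b-120)*3)
q=(X-p0)@R0; m=(abs(q[...,0])<25)&(abs(q[...,1])<40)&(abs(q[...,2])<60)&(g['range_z']>0)
Q=q[m]
for z in range(-50,60,10):
    k=(Q[:,2]>=z)&(Q[:,2]<z+10)
    if k.sum(): print(z,k.sum(),Q[k].min(0)[:2],Q[k].max(0))
w=optics.grab_frame('wrist'); X=pts(w);q=(X-p0)@R0; m=(abs(q[...,0])<25)&(abs(q[...,1])<40)&(q[...,2]<60)&(w['range_z']>0)
Q=q[m]
for z in range(-80,60,10):
    k=(Q[:,2]>=z)&(Q[:,2]<z+10)
    if k.sum(): print('w',z,k.sum(),Q[k].min(0)[:2],Q[k].max(0))
E
```

```text
tip [ 476.013 -382.999  187.603] 330.3316206619221 242.96080481509793
-50 57 [-16.21  -13.935] [  1.056  12.131 -40.193]
-40 57 [-13.821 -15.034] [  7.986  12.304 -30.005]
-30 54 [-13.922 -15.23 ] [  2.68   12.119 -20.24 ]
-20 32 [-13.193 -12.295] [  4.006  10.248 -10.31 ]
-10 1 [8.231 3.477] [ 8.231  3.477 -8.462]
w -80 4147 [ -9.176 -39.987] [ 17.921  39.998 -70.004]
w -70 5381 [-10.557 -39.818] [ 14.17   39.779 -60.003]
w -60 1929 [-11.929 -33.786] [ 14.06   34.219 -50.036]
w -50 740 [-11.98  -16.042] [ 12.229  16.673 -40.019]
w -40 579 [  6.097 -13.727] [ 11.85   13.448 -30.018]
w -30 495 [  5.591 -13.784] [ 11.398  13.517 -20.012]
w -20 230 [  5.938 -12.854] [ 11.615  12.469 -11.802]
```

```bash
python3 - <<'E'
from h import *
p0,R0,s=cur()
ims=[]
for n in ['scene','top','wrist']:
    g=optics.grab_frame(n); c=proj(g,p0); x0,y0=int(c[0])-40,int(c[1])-40
    x0=min(max(x0,0),560);y0=min(max(y0,0),320)
    im=cv2.resize(g['img'][y0:y0+80,x0:x0+80,::-1],None,fx=3.3,fy=3.3,interpolation=cv2.INTER_CUBIC)
    for t in [22,0,-11,-51]:
        a,b=proj(g,p0+t*R0[:,2]); cv2.circle(im,(int((a-x0+.5)*3.3),int((b-y0+.5)*3.3)),2,(0,0,255),-1)
    ims.append(im); print(n,x0,y0)
cv2.imwrite('pics/t3.png',np.hstack(ims))
E
```

```text
scene 244 154
top 287 190
wrist 279 202
```

View pics/t3.png

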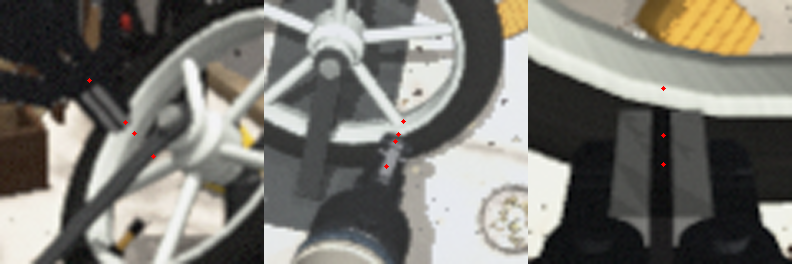

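```bash
python3 - <<'E'
from h import *
p0,R0,s=cur()
g=optics.grab_frame('wrist'); C=(-g['R'].T@g['t']-p0)@R0; print('cam in tool',C, 'axes',g['R']@R0)
q=(pts(g)-p0)@R0
for v in range(226,262,3): print(v,g['range_z'][v,310],q[v,310],g['img'][v,310])
g=optics.grab_frame('scene');q=(pts(g)-p0)@R0
for k in range(-6,6): 
    u,v=244+125/3.3+k,154+130/3.3+k; print(int(u),int(v),q[int(v),int(u)],g['img'][int(v),int(u)])
E
```

```text
cam in tool [  72.497   -0.013 -151.739] axes [[-0.001  1.     0.001]
 [-0.959 -0.001 -0.284]
 [-0.284 -0.001  0.959]]
226 254.2825 [-23.635  -8.386  84.981] [223 226 218]
229 257.4387 [-27.446  -8.492  87.145] [227 229 221]
232 261.16327 [-31.548  -8.618  89.814] [64 64 60]
235 152.43814 [ 10.217  -5.037 -11.206] [61 61 59]
238 147.31194 [ 10.813  -4.87  -16.375] [73 74 71]
241 142.16924 [ 11.521  -4.702 -21.529] [71 72 69]
244 139.84195 [ 11.097  -4.626 -24.081] [80 81 78]
247 137.27946 [ 10.827  -4.543 -26.834] [81 82 79]
250 133.1853 [ 11.311  -4.409 -30.96 ] [80 81 78]
253 130.5031 [ 11.217  -4.322 -33.785] [70 69 67]
256 128.28677 [ 10.953  -4.25  -36.174] [69 70 67]
259 124.806755 [ 11.353  -4.137 -39.685] [75 77 73]
275 187 [ -9.207  -3.282 -31.5  ] [58 56 58]
276 188 [-12.582  -2.246 -29.714] [52 53 51]
277 189 [-13.577  -1.77  -26.861] [54 51 54]
278 190 [-13.226  -1.609 -23.388] [54 54 53]
279 191 [-12.619  -1.506 -19.785] [56 55 54]
280 192 [ -7.723  -2.406 -14.172] [59 59 57]
281 193 [-10.646  -1.476 -12.181] [134 136 129]
282 194 [164.501 -42.079  73.94 ] [195 199 189]
283 195 [172.79  -43.716  81.891] [170 171 163]
284 196 [168.862 -42.505  84.053] [138 139 134]
285 197 [172.345 -43.017  89.781] [129 131 122]
286 198 [ 79.603 -21.186  48.679] [103 104 100]
```

```bash
python3 - <<'E'
from h import *
p0,R0,s=cur(); R=toolR(-22,55)
u,sy,n=fr()
for t in (-10,22):
    d=p0+t*R0[:,2]-HUB; print(t,d@u,d@sy,d@n)
for h in (20,-10): print(h,row(P(73,256,h)+10*R[:,2],R))
E
```

```text
-10 -13.550988325957228 -66.64401455646957 102.33915447666526
22 -19.277270899390203 -70.09606516564423 71.0454964213836
20 [0.0157, 0.0248, 0.2043, 0.0019, 0.0026, -0.0021]
-10 [0.0256, 0.0369, 0.2776, 0.0019, 0.0026, -0.0021]
```

Request:
{"api": "carry_out", "payload": {
  "increments": [
    [[0.004,0.006,0.05,0,0,0],[0.008,0.013,0.1,0,0,0],[0.012,0.019,0.15,0,0,0],[0.016,0.025,0.204,0.002,0.002,-0.002],[0.016,0.025,0.204,0.002,0.002,-0.002]]
  ]
}}

```text
clock: 5.38
eef_pos: [517.9, -394.0, 141.4]
tcp_rot: [2.534, -0.001, 1.187]
contact_force: [-1.0, 0.3, -0.1]
opening: 0.0
```

```bash
cat > look.py <<'E'
from h import *
import sys
p0,R0,s=cur(); u,sy,n=fr(); print(s['clock'],p0,s['qpos'],s['contact_force'])
for t in (-10,22):
    d=p0+t*R0[:,2]-HUB; print('tip',t,np.array([d@u,d@sy,d@n]),'r',np.hypot(d@u,d@sy),'deg',np.degrees(np.arctan2(d@sy,d@u))%360)
ims=[]
for nm in ['scene','top','wrist']:
    g=optics.grab_frame(nm)
    if nm=='wrist': x0,y0,w=170,60,300
    else:
        c=proj(g,HUB); w=110 if nm=='top' else 130; x0,y0=int(c[0])-w//2,int(c[1])-w//2
    k=390/w if nm!='wrist' else 1.3
    im=cv2.resize(g['img'][y0:y0+w,x0:x0+w,::-1],(390,390),interpolation=cv2.INTER_CUBIC); k=390/w
    for t,c in ((22,(0,0,255)),(-10,(0,255,0))):
        a,b=proj(g,p0+t*R0[:,2]); cv2.circle(im,(int((a-x0+.5)*k),int((b-y0+.5)*k)),2,c,-1)
    ims.append(im)
    X=pts(g); d=X-HUB; A=d@u;B=d@sy;C=d@n; rr=np.hypot(A,B); th=np.degrees(np.arctan2(B,A))%360
    L=d@n; al=(g['img'].min(-1)>110)
    m=(rr>48)&(rr<96)&(C>-4)&(C<9)&(g['range_z']>0)&al
    h,_=np.histogram(th[m],np.arange(0,361,4)); print(nm,[(int(i*4+2),int(v)) for i,v in enumerate(h) if v>4])
    z=np.exp(1j*np.radians(th[m]*5)).mean(); print('  mod72',np.degrees(np.angle(z))/5,abs(z))
    if nm!='wrist' or 1:
        for q in nets.tip_of('valve',nm)[:1]:
            e=np.array(q['point'])-HUB; print('  valve',np.degrees(np.arctan2(e@sy,e@u))%360,np.hypot(e@sy,e@u),e@n,q['confidence'])
cv2.imwrite(f'pics/{sys.argv[1]}a.png',np.hstack(ims[:2])); cv2.imwrite(f'pics/{sys.argv[1]}w.png',ims[2])
E
python3 look.py l1
```

```text
5.3833 [ 517.924 -393.999  141.41 ] [-0.769  0.306  2.099  0.929  0.272 -1.232] [-0.966  0.329 -0.066]
tip -10 [-19.287 -70.417  17.338] r 73.01046684832183 deg 254.68210697687766
tip 22 [-25.166 -73.735 -13.942] r 77.91119071254522 deg 251.15480789750137
scene [(2, 54), (6, 14), (150, 5), (154, 5), (214, 6), (218, 25), (222, 48), (286, 17), (290, 23), (294, 10), (358, 24)]
  mod72 2.7446791259910723 0.9264633058695343
  valve 183.00001347470408 94.77977312476962 0.4632563191076434 0.97
top [(2, 25), (6, 25), (70, 14), (74, 31), (78, 19), (142, 8), (146, 27), (150, 13), (218, 12), (222, 18), (286, 6), (290, 25), (294, 31), (358, 6)]
  mod72 3.3272452489400925 0.9662043486671648
  valve 183.08170112957768 90.54451970464228 -3.065934026629558 0.95
wrist [(2, 1373), (6, 1550), (10, 328), (142, 484), (146, 1121), (150, 648), (214, 304), (218, 575), (222, 419), (226, 8), (286, 160), (290, 642), (294, 649), (298, 44), (358, 161)]
  mod72 3.3817257119325363 0.969449765279962
```

View pics/l1a.png

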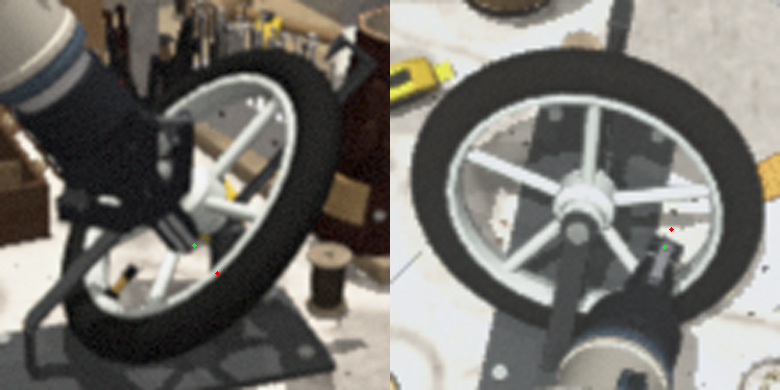

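View pics/l1w.png

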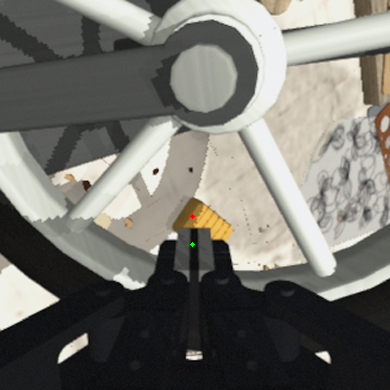

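```bash
cat > arc.py <<'E'
from h import *
import sys
TIP=-9
R=toolR(-22,55)
a=[float(v) for v in sys.argv[1].split(',')]; h=float(sys.argv[2]); rad=float(sys.argv[3]) if len(sys.argv)>3 else 73
p0,R0,s=cur(); u,sy,n=fr()
d=p0+TIP*R0[:,2]-HUB; print('tip',np.array([d@u,d@sy,d@n]),'r',np.hypot(d@u,d@sy),'deg',np.degrees(np.arctan2(d@sy,d@u))%360,s['qpos'],s['contact_force'])
for x in a: print([round(v,3) for v in row(P(rad,x,h)-TIP*R[:,2],R)])
E
python3 arc.py 257,257 -4
```

```text
tip [-17.729 -71.113  19.57 ] r 73.28934472269938 deg 256.0006701666838 [-0.771  0.298  2.1    0.925  0.274 -1.229] [-0.661  0.298  0.488]
[0.008, 0.013, 0.057, 0.0, 0.001, -0.0]
[0.008, 0.013, 0.057, 0.0, 0.001, -0.0]
```

Request:
{"api": "carry_out", "payload": {
  "increments": [
    [[0.003,0.004,0.02,0,0,0],[0.005,0.008,0.04,0,0,0],[0.008,0.013,0.058,0,0,0],[0.008,0.013,0.058,0,0,0]]
  ]
}}

```text
clock: 6.02
eef_pos: [535.4, -397.8, 126.8]
tcp_rot: [2.532, -0.0, 1.187]
contact_force: [-0.6, 0.8, -0.3]
opening: 0.001
```

```bash
python3 arc.py 264,271,278,285,292 -4; python3 look.py l2
```

```text
tip [-17.165 -70.768  -6.605] r 72.81989896339252 deg 256.3656618146731 [-0.75   0.351  2.077  0.993  0.247 -1.283] [-0.645  0.787 -0.277]
[-0.002, 0.023, -0.01, -0.002, -0.0, -0.0]
[-0.0, 0.045, -0.014, -0.002, -0.0, -0.0]
[0.004, 0.066, -0.018, -0.002, -0.0, -0.0]
[0.011, 0.087, -0.023, -0.002, -0.0, -0.0]
[0.021, 0.106, -0.027, -0.002, -0.0, -0.0]
6.0167 [ 535.397 -397.802  126.811] [-0.75   0.351  2.077  0.993  0.247 -1.283] [-0.645  0.787 -0.277]
tip -10 [-16.983 -70.663  -5.627] r 72.67549344134967 deg 256.485769558826
tip 22 [-22.812 -74.01  -36.914] r 77.44555655402806 deg 252.8694847997631
scene [(2, 65), (6, 10), (74, 14), (218, 36), (222, 50), (286, 18), (290, 25), (294, 9), (358, 18)]
  mod72 2.4865588909390075 0.9003598543604185
  valve 183.02177577310127 93.72094113881991 1.3839046404482467 0.92
top [(2, 22), (6, 24), (70, 6), (74, 38), (78, 18), (142, 9), (146, 25), (150, 14), (214, 6), (218, 6), (222, 10), (290, 31), (294, 32), (358, 7)]
  mod72 3.310173120767346 0.9698767649171343
  valve 183.97312605706477 89.4236934454703 -4.695002723167704 0.59
wrist [(2, 2027), (6, 2361), (10, 484), (142, 728), (146, 1586), (150, 874), (214, 347), (218, 715), (222, 531), (226, 13), (286, 168), (290, 781), (294, 874), (298, 71), (358, 228)]
  mod72 3.4640777493900705 0.9694101142203744
```

View pics/l2a.png

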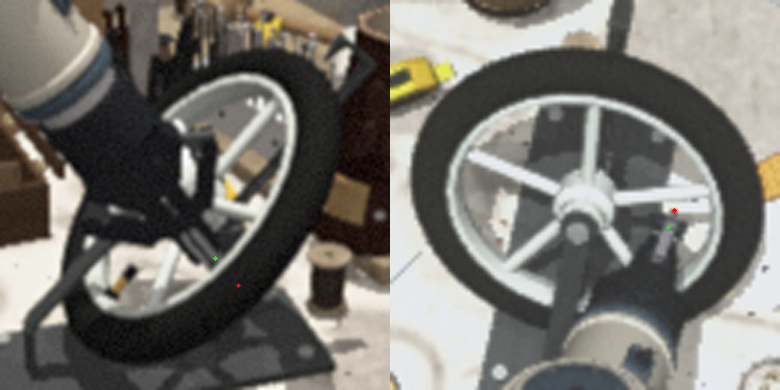

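View pics/l2w.png

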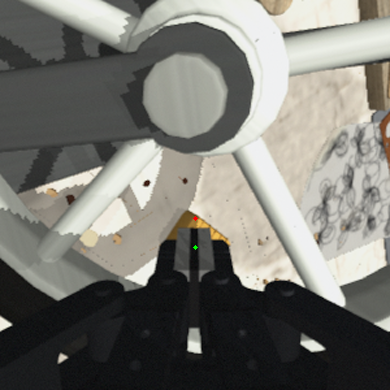

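```bash
cat > clr.py <<'E'
from h import *
p0,R0,s=cur(); u,sy,n=fr()
g=optics.grab_frame('wrist'); q=(pts(g)-p0)@R0
m=(abs(q[...,0])<60)&(abs(q[...,1])<90)&(q[...,2]>-140)&(q[...,2]<-5)&(g['range_z']>0)&(g['img'].max(-1)<120)
# camera-near: exclude far by range
m&=g['range_z']<170
Q=q[m]; np.save('grip.npy',Q)
for z in range(-140,0,10):
    k=(Q[:,2]>=z)&(Q[:,2]<z+10)
    if k.sum()>5: print(z,k.sum(),np.percentile(Q[k],1,axis=0)[:2],np.percentile(Q[k],99,axis=0)[:2])
E
python3 clr.py
```

```text
-120 223 [ 19.348 -18.538] [20.986 18.428]
-110 8120 [  8.558 -58.161] [20.641 57.864]
-100 14491 [  2.244 -59.668] [17.871 59.357]
-90 9867 [ -6.958 -53.859] [17.736 53.483]
-80 4988 [ -8.029 -46.466] [17.592 45.957]
-70 5571 [ -8.246 -38.086] [59.004 37.733]
-60 4618 [ -7.61  -53.079] [59.848 29.656]
-50 4303 [-24.219 -89.29 ] [59.834 89.719]
-40 2604 [-36.131 -12.599] [12.035 89.803]
-30 1852 [-46.064 -13.143] [42.322 89.396]
-20 2649 [-46.804 -89.76 ] [42.372 86.452]
-10 71 [-19.135 -85.301] [ 20.275 -46.266]
```

```bash
cat > clear.py <<'E'
from h import *
u,sy,n=fr(); O=[]
for z,y,x in [(-9,13,12),(-30,13,12),(-45,14,12),(-52,30,12),(-60,34,14),(-70,42,18),(-80,50,18),(-90,57,18),(-100,60,20),(-115,60,21),(-116,43,38),(-140,43,38)]:
    for yy in np.linspace(-y,y,9):
        for xx in np.linspace(-x,x,5): O.append((xx,yy,z))
O=np.array(O)
for az,dn in [(-22,55),(-22,50),(-15,50),(-25,60)]:
    R=toolR(az,dn)
    for a in list(range(255,361,15))+list(range(15,121,15)):
        X=(P(73,a,-6)+9*R[:,2])+O@R.T-HUB; A=X@u;B=X@sy;C=X@n;rr=np.hypot(A,B)
        ty=(np.hypot(rr-130,C)-18).min()
        ax=max; nut=np.maximum(rr-10,C-44).min(); hub=np.maximum(rr-26,C-26).min()
        bl=np.maximum.reduce([abs(B)-11,C-37,31-C,A]).min()
        print((az,dn),a,'tyre %.0f nut %.0f hub %.0f blade %.0f'%(ty,nut,hub,bl))
E
python3 clear.py
```

```text
(-22, 55) 255 tyre 25 nut 34 hub 24 blade 29
(-22, 55) 270 tyre 25 nut 34 hub 25 blade 31
(-22, 55) 285 tyre 23 nut 30 hub 22 blade 29
(-22, 55) 300 tyre 22 nut 24 hub 20 blade 22
(-22, 55) 315 tyre 22 nut 22 hub 18 blade 23
(-22, 55) 330 tyre 20 nut 25 hub 20 blade 31
(-22, 55) 345 tyre 18 nut 26 hub 23 blade 35
(-22, 55) 360 tyre 17 nut 29 hub 24 blade 36
(-22, 55) 15 tyre 16 nut 30 hub 24 blade 35
(-22, 55) 30 tyre 16 nut 32 hub 25 blade 31
(-22, 55) 45 tyre 18 nut 40 hub 29 blade 34
(-22, 55) 60 tyre 20 nut 48 hub 32 blade 40
(-22, 55) 75 tyre 23 nut 51 hub 35 blade 46
(-22, 55) 90 tyre 25 nut 50 hub 34 blade 46
(-22, 55) 105 tyre 23 nut 47 hub 31 blade 42
(-22, 55) 120 tyre 22 nut 37 hub 23 blade 34
(-22, 50) 255 tyre 25 nut 34 hub 24 blade 28
(-22, 50) 270 tyre 25 nut 34 hub 26 blade 29
(-22, 50) 285 tyre 23 nut 30 hub 21 blade 28
(-22, 50) 300 tyre 22 nut 22 hub 18 blade 21
(-22, 50) 315 tyre 22 nut 18 hub 15 blade 18
(-22, 50) 330 tyre 23 nut 20 hub 16 blade 26
(-22, 50) 345 tyre 23 nut 23 hub 19 blade 30
(-22, 50) 360 tyre 21 nut 24 hub 20 blade 31
(-22, 50) 15 tyre 20 nut 2
[... 1055 characters left out ...]
 tyre 26 nut 31 hub 23 blade 26
(-25, 60) 270 tyre 25 nut 31 hub 23 blade 29
(-25, 60) 285 tyre 23 nut 27 hub 21 blade 26
(-25, 60) 300 tyre 20 nut 24 hub 20 blade 22
(-25, 60) 315 tyre 18 nut 26 hub 21 blade 28
(-25, 60) 330 tyre 16 nut 28 hub 23 blade 36
(-25, 60) 345 tyre 13 nut 32 hub 26 blade 40
(-25, 60) 360 tyre 12 nut 33 hub 27 blade 42
(-25, 60) 15 tyre 11 nut 34 hub 27 blade 40
(-25, 60) 30 tyre 12 nut 39 hub 29 blade 37
(-25, 60) 45 tyre 13 nut 46 hub 31 blade 37
(-25, 60) 60 tyre 16 nut 49 hub 33 blade 40
(-25, 60) 75 tyre 21 nut 51 hub 35 blade 45
(-25, 60) 90 tyre 24 nut 50 hub 34 blade 45
(-25, 60) 105 tyre 23 nut 47 hub 31 blade 41
(-25, 60) 120 tyre 22 nut 37 hub 21 blade 33
```

Clearances are ample with the present orientation. Start the sweep.

Request:
{"api": "carry_out", "payload": {
  "increments": [
    [[-0.002,0.022,-0.006,0,0,0],[0,0.044,-0.011,0,0,0],[0.004,0.066,-0.016,0,0,0],[0.011,0.086,-0.021,0,0,0],[0.02,0.106,-0.026,0,0,0]]
  ]
}}

```text
clock: 6.78
eef_pos: [563.8, -401.0, 160.5]
tcp_rot: [2.533, -0.0, 1.186]
contact_force: [-1.2, 0.4, -0.2]
opening: -0.003
```

```bash
python3 arc.py 299,306,313,320,327 -3; python3 look.py l3
```

```text
tip [ 26.764 -68.268  -2.921] r 73.32694570934109 deg 291.4069359839799 [-0.715  0.323  2.008  0.698  0.293 -0.951] [-1.194  0.428 -0.191]
[0.014, 0.019, -0.005, -0.002, 0.0, -0.001]
[0.028, 0.036, -0.01, -0.002, 0.0, -0.001]
[0.044, 0.051, -0.014, -0.002, 0.0, -0.001]
[0.062, 0.063, -0.019, -0.002, 0.0, -0.001]
[0.081, 0.073, -0.023, -0.002, 0.0, -0.001]
6.7833 [ 563.779 -401.008  160.476] [-0.715  0.323  2.008  0.698  0.293 -0.951] [-1.194  0.428 -0.191]
tip -10 [ 26.946 -68.163  -1.943] r 73.29628254445996 deg 291.569821031138
tip 22 [ 21.1   -71.519 -33.225] r 74.56699897265189 deg 286.4373261849056
scene [(18, 8), (162, 13), (166, 56), (170, 15), (230, 7), (234, 30), (238, 44), (302, 13), (306, 14), (310, 5)]
  mod72 19.795388072583453 0.905139095283814
  valve 197.75951810344867 91.18836050379412 1.1414502311004584 0.92
top [(22, 25), (26, 24), (30, 8), (94, 29), (98, 20), (102, 7), (166, 13), (170, 8), (310, 17), (314, 30), (318, 10)]
  mod72 24.272869405236342 0.9684669391055912
wrist [(18, 32), (22, 1515), (26, 1605), (30, 734), (34, 16), (90, 115), (94, 246), (98, 185), (102, 67), (162, 213), (166, 957), (170, 532), (234, 55), (238, 430), (242, 691), (246, 189), (294, 13), (298, 6), (306, 18), (310, 479), (314, 1033), (318, 670)]
  mod72 24.832762275974876 0.9647649000376909
  valve 204.06004216382627 92.55893053045735 2.2100631343866852 0.89
```

View pics/l3a.png

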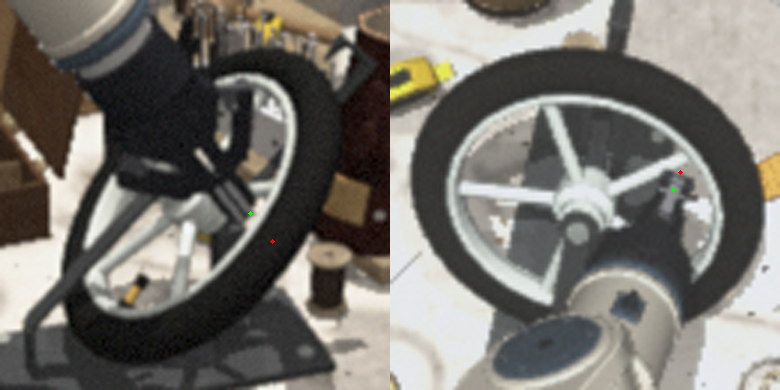

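View pics/l3w.png

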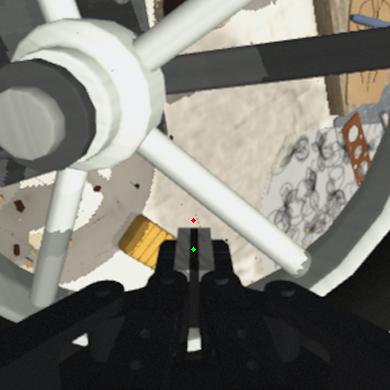

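Request:
{"api": "carry_out", "payload": {
  "increments": [
    [[0.014,0.019,-0.005,0,0,0],[0.028,0.036,-0.01,0,0,0],[0.044,0.051,-0.014,0,0,0],[0.062,0.063,-0.019,0,0,0],[0.081,0.073,-0.023,0,0,0]]
  ]
}}

```text
clock: 7.5
eef_pos: [593.2, -378.1, 184.3]
tcp_rot: [2.533, -0.0, 1.186]
contact_force: [-1.3, -0.8, -0.6]
opening: -0.003
```

```bash
python3 arc.py 334,341,348,355,2 -3; python3 look.py l4
```

```text
tip [ 60.763 -39.93   -3.22 ] r 72.70832029344277 deg 326.6894228208279 [-0.643  0.298  1.974  0.495  0.312 -0.688] [-1.281 -0.814 -0.638]
[0.021, 0.009, -0.005, -0.002, 0.001, -0.001]
[0.042, 0.014, -0.009, -0.002, 0.001, -0.001]
[0.064, 0.017, -0.012, -0.002, 0.001, -0.001]
[0.086, 0.016, -0.015, -0.002, 0.001, -0.001]
[0.108, 0.014, -0.017, -0.002, 0.001, -0.001]
7.5 [ 593.178 -378.054  184.305] [-0.643  0.298  1.974  0.495  0.312 -0.688] [-1.281 -0.814 -0.638]
tip -10 [ 60.946 -39.825  -2.243] r 72.80355584263255 deg 326.8375068060153
tip 22 [ 55.098 -43.187 -33.524] r 70.00699115889955 deg 321.90990283861623
scene [(126, 8), (194, 17), (198, 57), (202, 21), (266, 24), (270, 28), (338, 16), (342, 8)]
  mod72 -18.72403050340875 0.9118089466242857
  valve 232.12522035334382 90.5168597345401 0.13455035337481908 0.57
top [(54, 16), (58, 33), (62, 15), (126, 22), (130, 23), (134, 9), (270, 6), (274, 32), (278, 12), (342, 12), (346, 22), (350, 17)]
  mod72 -13.924016316013375 0.9731307331860437
  valve 238.0586989286737 90.34436764681519 -3.397827908692396 0.64
wrist [(54, 951), (58, 1676), (62, 778), (66, 22), (122, 23), (126, 1341), (130, 1059), (134, 192), (198, 44), (202, 234), (206, 113), (234, 9), (270, 35), (274, 66), (278, 125), (282, 17), (334, 12), (338, 6), (342, 101), (346, 758), (350, 1207), (354, 209)]
  mod72 -13.780658895443077 0.9635430886448663
  valve 236.53292986991377 89.49731822388443 2.402088826991605 0.59
```

View pics/l4a.png

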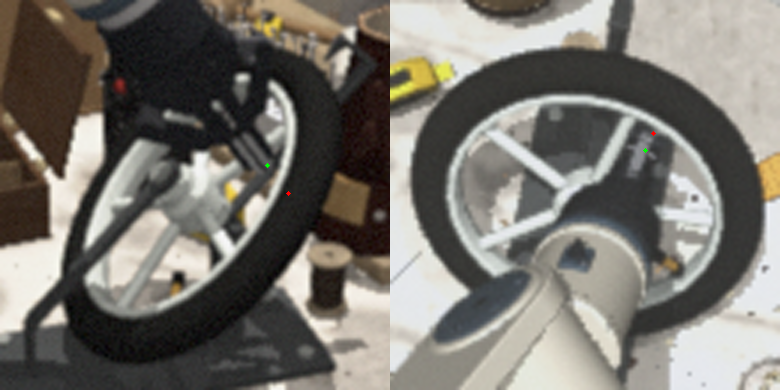

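Request:
{"api": "carry_out", "payload": {
  "increments": [
    [[0.021,0.009,-0.005,0,0,0],[0.042,0.014,-0.009,0,0,0],[0.064,0.017,-0.012,0,0,0],[0.086,0.016,-0.015,0,0,0],[0.108,0.014,-0.017,0,0,0]]
  ]
}}

```text
clock: 8.22
eef_pos: [610.2, -338.7, 193.4]
tcp_rot: [2.532, 0.0, 1.185]
contact_force: [-1.2, -1.5, 0.1]
opening: -0.002
```

```bash
python3 arc.py 9,16,23,30,37 -3; python3 look.py l5
```

```text
tip [73.419  1.99  -3.039] r 73.44615502552308 deg 1.5529437740797862 [-0.559  0.273  1.985  0.343  0.297 -0.472] [-1.18  -1.496  0.131]
[0.023, -0.007, -0.002, -0.001, 0.001, -0.001]
[0.043, -0.015, -0.003, -0.001, 0.001, -0.001]
[0.063, -0.025, -0.004, -0.001, 0.001, -0.001]
[0.082, -0.038, -0.005, -0.001, 0.001, -0.001]
[0.098, -0.053, -0.004, -0.001, 0.001, -0.001]
8.2167 [ 610.156 -338.729  193.387] [-0.559  0.273  1.985  0.343  0.297 -0.472] [-1.18  -1.496  0.131]
tip -10 [73.601  2.096 -2.062] r 73.63091806747084 deg 1.631345366263549
tip 22 [ 67.78   -1.287 -33.346] r 67.7926267014464 deg 358.91225050336936
scene [(10, 13), (14, 15), (18, 5), (86, 17), (90, 12), (158, 13), (162, 49), (166, 13), (226, 8), (230, 29), (234, 41), (298, 26), (302, 23), (306, 6)]
  mod72 15.33259139761822 0.9446548476589628
  valve 265.5207104008678 90.46512171563481 0.7012510073994098 0.87
top [(18, 17), (22, 15), (90, 16), (94, 18), (234, 19), (238, 32), (302, 5), (306, 17), (310, 35), (314, 8)]
  mod72 20.699473824502125 0.9048271816277355
  valve 272.5019532397383 88.58057516937718 -2.3112123793199784 0.86
wrist [(18, 256), (22, 817), (26, 769), (30, 41), (86, 43), (90, 1481), (94, 919), (98, 101), (158, 124), (162, 708), (166, 300)]
  mod72 20.663835606439346 0.9655102407173317
  valve 1.138434898901528 149.02314466401893 0.20580196039394338 0.57
```

View pics/l5a.png

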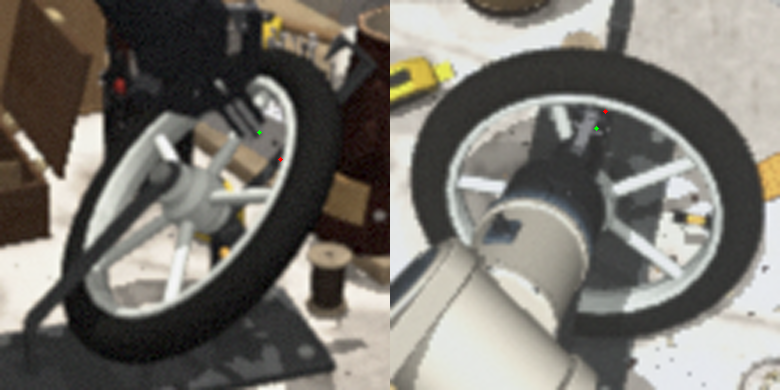

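Request:
{"api": "carry_out", "payload": {
  "increments": [
    [[0.023,-0.007,-0.002,0,0,0],[0.043,-0.015,-0.003,0,0,0],[0.063,-0.025,-0.004,0,0,0],[0.082,-0.038,-0.005,0,0,0],[0.098,-0.053,-0.004,0,0,0]]
  ]
}}

```text
clock: 8.93
eef_pos: [608.5, -295.7, 183.2]
tcp_rot: [2.53, 0.0, 1.185]
contact_force: [-0.2, -2.5, 0.1]
opening: 0.003
```

```bash
python3 arc.py 44,51,58,65,71 -3; python3 look.py l6
```

```text
tip [59.04  43.848 -3.039] r 73.54147977943906 deg 36.60081016583526 [-0.484  0.257  2.04   0.236  0.243 -0.31 ] [-0.204 -2.458  0.114]
[0.015, -0.018, 0.001, 0.0, 0.001, -0.001]
[0.027, -0.037, 0.002, 0.0, 0.001, -0.001]
[0.038, -0.056, 0.004, 0.0, 0.001, -0.001]
[0.046, -0.077, 0.007, 0.0, 0.001, -0.001]
[0.05, -0.096, 0.009, 0.0, 0.001, -0.001]
8.9333 [ 608.517 -295.69   183.227] [-0.484  0.257  2.04   0.236  0.243 -0.31 ] [-0.204 -2.458  0.114]
tip -10 [59.22  43.954 -2.062] r 73.74949359311144 deg 36.58335012911629
tip 22 [ 53.448  40.563 -33.353] r 67.09677485983792 deg 37.1957486207132
scene [(46, 14), (50, 9), (122, 7), (190, 15), (194, 64), (198, 11), (258, 6), (262, 24), (266, 28), (330, 19), (334, 47), (338, 14)]
  mod72 -23.961380132974707 0.940155350928071
  valve 300.49553934716596 88.96649200301948 1.2382651883468674 0.91
top [(54, 14), (194, 12), (198, 21), (202, 14), (266, 8), (270, 38), (274, 14), (338, 12), (342, 24), (346, 17)]
  mod72 -17.56680581839833 0.9642202172097111
  valve 307.00840998099574 87.54027843362422 -6.307111205896545 0.8
wrist [(42, 6), (46, 15), (50, 120), (54, 738), (58, 618), (62, 29), (118, 5), (122, 751), (126, 742), (130, 54), (346, 49), (350, 90)]
  mod72 -17.947598823775913 0.9636221215418042
```

Request:
{"api": "carry_out", "payload": {
  "increments": [
    [[0.015,-0.018,0.001,0,0,0],[0.027,-0.037,0.002,0,0,0],[0.038,-0.056,0.004,0,0,0],[0.046,-0.077,0.007,0,0,0],[0.05,-0.096,0.009,0,0,0]]
  ]
}}

```text
clock: 9.65
eef_pos: [587.7, -264.6, 157.0]
tcp_rot: [2.533, 0.0, 1.187]
contact_force: [2.3, -1.5, 0.0]
opening: 0.0
```

```bash
python3 arc.py 75,79,83,87,91 -3; python3 look.py l7
```

```text
tip [21.721 70.228 -2.845] r 73.50980113934564 deg 72.81366206869457 [-0.444  0.256  2.122  0.219  0.159 -0.266] [ 2.303 -1.507  0.041]
[-0.0, -0.007, 0.002, -0.002, -0.0, 0.0]
[0.001, -0.019, 0.004, -0.002, -0.0, 0.0]
[0.001, -0.032, 0.006, -0.002, -0.0, 0.0]
[0.001, -0.044, 0.008, -0.002, -0.0, 0.0]
[-0.001, -0.057, 0.01, -0.002, -0.0, 0.0]
9.65 [ 587.75  -264.552  156.965] [-0.444  0.256  2.122  0.219  0.159 -0.266] [ 2.303 -1.507  0.041]
tip -10 [21.903 70.332 -1.868] r 73.66379010868529 deg 72.70221166414815
tip 22 [ 16.068  66.984 -33.153] r 68.88383183566674 deg 76.51093301724451
scene [(6, 44), (10, 38), (14, 7), (82, 9), (154, 13), (158, 40), (162, 8), (222, 13), (226, 60), (230, 18), (290, 5), (294, 31), (298, 18)]
  mod72 9.69534016120355 0.9615782537884273
  valve 334.00348511832595 90.75276462053162 -0.3946057911160542 0.66
top [(10, 9), (14, 31), (18, 14), (82, 9), (86, 10), (154, 10), (158, 21), (162, 15), (226, 9), (230, 23), (234, 24), (298, 6), (302, 25), (306, 28)]
  mod72 14.826658764572773 0.9683579237206199
  valve 339.6230617436302 89.87934623257414 -3.503301415102956 0.64
wrist [(14, 33), (18, 106), (22, 10), (82, 31), (86, 653), (90, 325), (154, 145), (158, 198), (162, 19)]
  mod72 14.659539315654968 0.9781361965938912
  valve 178.84783515180087 168.7647132839864 33.24893306820331 0.23
```

View pics/l7a.png

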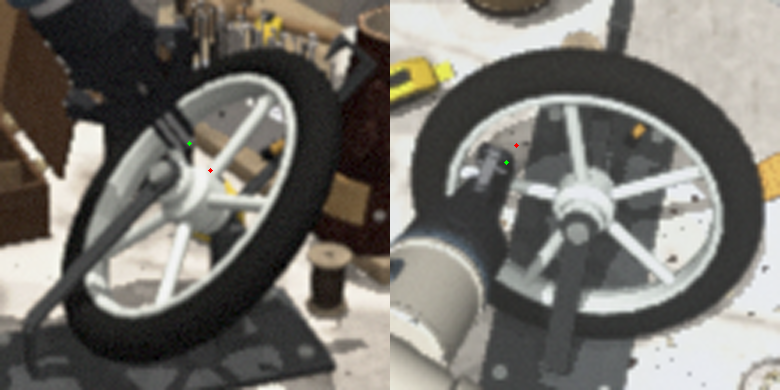

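View pics/l7w.png

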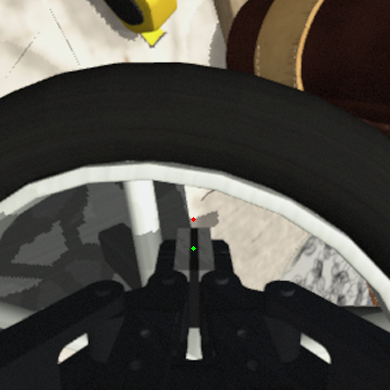

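```bash
cat > fit.py <<'E'
from h import *
from scipy.optimize import least_squares
u,sy,n=fr()
for nm in ['scene','top','wrist']:
    g=optics.grab_frame(nm); d=pts(g)-HUB; A=d@u;B=d@sy;C=d@n; rr=np.hypot(A,B)
    m=(rr>42)&(rr<96)&(C>-4)&(C<10)&(g['range_z']>0)&(g['img'].min(-1)>110)
    a,b=A[m],B[m]
    best=None
    for ph0 in range(-36,36,6):
        def res(x):
            t=np.degrees(np.arctan2(b-x[1],a-x[0])); e=(t-x[2]+36)%72-36
            return np.hypot(a-x[0],b-x[1])*np.sin(np.radians(e))
        s=least_squares(res,[0,0,ph0],loss='soft_l1',f_scale=3)
        if best is None or s.cost<best.cost: best=s
    x=best.x; print(nm,m.sum(),'centre',x[:2],'spoke phase',x[2]%72,'theta mod72',(x[2]-36)%72, 'rms',np.sqrt(np.mean(best.fun**2)))
    # rim
    for t in ('pointer','valve_goal','valve','hub'):
        for q in nets.tip_of(t,nm)[:1]:
            e=np.array(q['point'])-HUB; print('  ',t,np.array([e@u,e@sy,e@n]),'ang about fit centre',np.degrees(np.arctan2(e@sy-x[1],e@u-x[0])),q['confidence'])
E
python3 fit.py
```

```text
scene 379 centre [-1.727 -3.176] spoke phase 15.142158502084904 theta mod72 51.142158502084904 rms 4.04302266524107
   pointer [149.724  -1.136  -0.383] ang about fit centre 0.771855784518699 0.66
   valve_goal [91.985 -2.398 -0.909] ang about fit centre 0.4756185773656035 0.6
   valve [ 80.631 -28.661   0.121] ang about fit centre -17.194511592529878 0.97
   hub [ 1.212  2.042 -0.222] ang about fit centre 60.60803001493752 0.76
top 277 centre [1.142 0.472] spoke phase 15.088188522617148 theta mod72 51.088188522617145 rms 3.9778773676517662
   pointer [150.124  -0.207  -3.612] ang about fit centre -0.26128201687424524 0.94
   valve [ 83.856 -28.573  -2.256] ang about fit centre -19.34857467337453 0.87
   hub [0.361 1.391 1.336] ang about fit centre 130.39257946782294 0.75
wrist 1644 centre [-0.236  3.444] spoke phase 14.489238960840366 theta mod72 50.48923896084037 rms 2.754105857134647
   pointer [148.995   2.451   0.205] ang about fit centre -0.3811978305775908 0.75
   valve [ -41.997  188.831 -164.196] ang about fit centre 102.69485303827747 0.48
```

Request:
{"api": "carry_out", "payload": {
  "increments": [
    [[0.002,-0.012,0.001,0,0,0],[0.003,-0.024,0.003,0,0,0],[0.003,-0.036,0.005,0,0,0],[0.003,-0.048,0.007,0,0,0],[0.003,-0.058,0.009,0,0,0]]
  ]
}}

```text
clock: 11.12
eef_pos: [572.8, -258.0, 141.3]
tcp_rot: [2.532, 0.0, 1.186]
contact_force: [-0.0, -0.8, 0.2]
opening: 0.004
```

```bash
python3 arc.py 91,93,95 -3; python3 fit.py
```

```text
tip [-0.648 73.673 -2.666] r 73.67539999226872 deg 90.50366725334788 [-0.445  0.264  2.166  0.322  0.108 -0.37 ] [-0.022 -0.821  0.155]
[-0.002, -0.001, 0.001, -0.001, 0.001, -0.0]
[-0.003, -0.007, 0.003, -0.001, 0.001, -0.0]
[-0.004, -0.013, 0.004, -0.001, 0.001, -0.0]
scene 363 centre [-1.496 -2.885] spoke phase 28.88374425626914 theta mod72 64.88374425626914 rms 3.914054636699867
   pointer [147.074  -0.961  -2.117] ang about fit centre 0.742018104610251 0.8
   valve_goal [ -61.146 -160.463 -156.785] ang about fit centre -110.7335767121842 0.34
   valve [ 89.197 -11.015   0.182] ang about fit centre -5.122342740622677 0.77
   hub [-1.629 -0.86  -3.462] ang about fit centre 93.7451909090426 0.84
top 241 centre [0.843 0.293] spoke phase 30.906202774486076 theta mod72 66.90620277448608 rms 3.3946972384434324
   pointer [147.988  -4.069  -6.567] ang about fit centre -1.6978688048757833 0.76
   valve_goal [87.885 -4.022  3.473] ang about fit centre -2.8376069333268106 0.79
   valve [91.577 -8.885 -3.754] ang about fit centre -5.7757292911310225 0.82
   hub [0.114 0.485 3.139] ang about fit centre 165.2308938446058 0.68
wrist 1509 centre [-1.18   4.708] spoke phase 30.018312742170732 theta mod72 66.01831274217074 rms 2.5552499469722747
   pointer [148.989   0.94    0.776] ang about fit centre -1.4376366322175247 0.69
   hub [-2.165  1.703 -0.522] ang about fit centre -108.15198555630505 0.84
```

Request:
{"api": "carry_out", "payload": {
  "increments": [
    [[0,-0.006,0.001,0,0,0],[-0.001,-0.012,0.002,0,0,0],[-0.001,-0.017,0.003,0,0,0],[-0.001,-0.017,0.003,0,0,0]]
  ]
}}

```text
clock: 12.2
eef_pos: [568.3, -256.6, 136.5]
tcp_rot: [2.532, -0.0, 1.186]
contact_force: [-0.7, 0.4, 0.3]
opening: -0.004
```

```bash
python3 arc.py 91,93,95 -3; python3 fit.py
```

```text
tip [-7.379 74.176 -2.704] r 74.54167126990191 deg 95.68081608935863 [-0.447  0.267  2.178  0.383  0.095 -0.432] [-0.693  0.391  0.347]
[-0.001, 0.015, -0.002, -0.001, 0.0, -0.001]
[-0.002, 0.009, -0.001, -0.001, 0.0, -0.001]
[-0.003, 0.003, 0.001, -0.001, 0.0, -0.001]
scene 375 centre [-1.463 -3.198] spoke phase 34.43926605902972 theta mod72 70.43926605902972 rms 6.107261618283537
   pointer [148.992  -2.08    0.49 ] ang about fit centre 0.42574243524726413 0.76
   valve_goal [91.004  0.443 -0.353] ang about fit centre 2.2547477989935762 0.59
   valve [  -9.868   23.188 -205.093] ang about fit centre 107.66901032239434 0.66
   hub [ 1.988  0.183 -1.423] ang about fit centre 44.41118392473877 0.63
top 240 centre [1.115 0.378] spoke phase 34.521917569117406 theta mod72 70.5219175691174 rms 3.5602778387079743
   pointer [150.43   -3.404  -3.069] ang about fit centre -1.4511018680596899 0.87
   valve_goal [87.192 -8.59   1.903] ang about fit centre -5.94780430547138 0.98
   valve [88.114 -0.676 -2.554] ang about fit centre -0.6944055671453208 0.96
   hub [-0.283 -0.691  2.405] ang about fit centre -142.57892353868522 0.59
wrist 1512 centre [-0.701  4.409] spoke phase 34.02458800858958 theta mod72 70.02458800858957 rms 2.567526773166173
   pointer [152.672   4.834  -1.351] ang about fit centre 0.1584670834696452 0.64
```

Request:
{"api": "carry_out", "payload": {
  "increments": [
    [[0,0.015,0,0,0,0],[0,0.03,0,0,0,0],[0,0.03,-0.03,0,0,0],[0,0.03,-0.08,0,0,0],[0,0.03,-0.14,0,0,0]]
  ]
}}

```text
clock: 13.37
eef_pos: [547.4, -248.1, 188.9]
tcp_rot: [2.534, 0.0, 1.186]
contact_force: [0.8, 1.2, 0.6]
opening: -0.003
```

Request:
{"api": "carry_out", "payload": {
  "increments": [
    [[0,0,-0.08,0,0,0],[0,0,-0.16,0,0,0],[0,0,-0.24,0,0,0],[0,0,-0.32,0,0,0],[0,0,-0.4,0,0,0]]
  ]
}}

```text
clock: 13.78
eef_pos: [461.9, -213.5, 321.8]
tcp_rot: [2.532, 0.0, 1.186]
contact_force: [-0.4, -0.3, 0.4]
opening: -0.001
```

Request:
{"api": "carry_out", "payload": {
  "increments": [
    [[0,0,0,0,0,0],[0,0,0,0,0,0],[0,0,0,0,0,0]]
  ]
}}

```text
clock: 14.03
eef_pos: [463.0, -214.0, 320.5]
tcp_rot: [2.531, 0.0, 1.186]
contact_force: [-0.7, -0.3, -0.0]
opening: -0.002
```

```bash
python3 fit.py; python3 look.py l9; python3 fit.py | grep cent
```

```text
scene 378 centre [-1.289 -3.13 ] spoke phase 34.532917677573145 theta mod72 70.53291767757315 rms 5.481061595957927
   pointer [149.519  -1.034  -2.723] ang about fit centre 0.7963078791171597 0.68
   valve_goal [89.133 -1.872 -1.734] ang about fit centre 0.7967177487184525 0.61
   valve [-166.969    0.802   36.72 ] ang about fit centre 178.6407363366867 0.72
   hub [ 2.249  2.279 -0.128] ang about fit centre 56.81213461392272 0.56
top 271 centre [0.71  0.235] spoke phase 34.709716267436235 theta mod72 70.70971626743624 rms 3.3243682276841136
   pointer [149.594  -1.402  -5.062] ang about fit centre -0.6299346037770202 0.74
   valve_goal [89.736 -4.979  3.461] ang about fit centre -3.352179132675507 0.71
   valve [88.706 -2.732 -3.995] ang about fit centre -1.9311189566363802 0.66
   hub [-3.724 -2.23   4.006] ang about fit centre -150.91853958623645 0.92
wrist 1320 centre [-0.164  3.128] spoke phase 34.415522927354694 theta mod72 70.41552292735469 rms 5.830055571193951
   pointer [152.316   0.793  -1.278] ang about fit centre -0.8775252795582897 0.77
   valve_goal [87.848  3.367 -4.
[... 1898 characters left out ...]
ntre -0.30455131557845766 0.61
   valve_goal [86.224 -3.029  5.559] ang about fit centre -2.1969236326377333 0.87
   valve [91.454 -2.103 -2.076] ang about fit centre -1.4848495836905706 0.66
   hub [-1.927 -0.245  3.341] ang about fit centre -170.2049802390631 0.71
wrist 1322 centre [-0.166  3.14 ] spoke phase 34.39150283873009 theta mod72 70.39150283873009 rms 5.558926785409195
   pointer [148.412   3.689  -1.899] ang about fit centre 0.21174435116397633 0.96
   valve_goal [86.881  2.049 -3.584] ang about fit centre -0.7179668877017936 0.79
   valve [90.33  -1.504  1.877] ang about fit centre -2.937840556172376 0.76
   hub [-3.315  1.169  0.628] ang about fit centre -147.95757856843835 0.8
```

View pics/l9a.png

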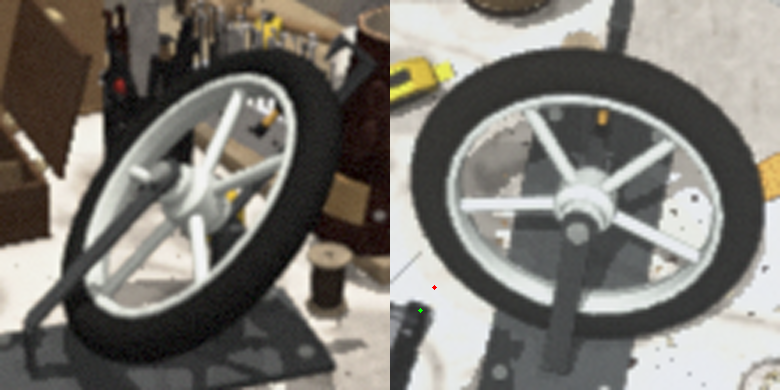

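View pics/l9w.png

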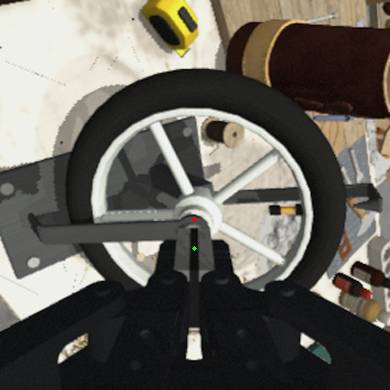

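```bash
python3 -c "
from rig import r
print(r.sign_off())"
```

```text
the job is handed in; nothing more can be done
None
```

The valve is now at the top of the wheel, in line with the pointer, and the job is handed in. It took about 15 s of the 61 s.

**What I did:** I reached in with the closed fingertips from the front. One spoke push carried the wheel about 177° counter-clockwise, in small checked stages. Then I backed off the spoke and pulled the arm clear.

**Last checks:**
- **Angle:** spoke fits from all three cameras agree that the valve is 1.3° to 1.6° short of the top. That is about 2 to 2.5 mm, against the 11 mm allowed.
- **At rest:** the repeated fits after I withdrew gave the same angle to within about 0.05°.
- **Contact:** the gripper is about 170 mm or more in front of the wheel. Measured forces stayed below about 3 N throughout. I expected at least 15 mm between the gripper and the tyre.
- **Other things on the bench:** those in view look undisturbed and the arm never came near them. I did not measure their positions again.

**Disagreements:**
- **Fingertip position:** the cameras showed the fingertips about 30 mm farther back than `r.tip_reach` (22 mm) says. I used what the cameras showed, and the contact with the spoke roughly bore it out.
- **Valve detections:** single network readings of the valve scattered by a few degrees, and a few were false, so I relied on the spoke fits.

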